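Uncap the extraction flask

ROBOT

A 6-joint arm with a two-finger parallel gripper is mounted at the origin on the work surface. World frame = base frame: x ahead of the robot, y to its left, z up, the work surface at z = 0. Lengths are in m, angles in rad, forces in N, time in s.
With the tool pointing down it reaches from about 0.3 to 0.95 m from the base axis. Payload 3.1 kg.
Tool frame: the origin (TCP) lies on the centre line of the jaws, within the pads' length; the fingertips stand 25 mm ahead of it and the grasp point (between the pads) lies 6 mm ahead of it; z points along the fingers, y is the line along which they close (so a half turn about z gives the same grasp; the last joint's range is limited). The gripper opens to 85 mm and grips with 20 to 120 N. Pads are 22 mm wide; open, the fingers measure 114 mm over their backs; the gripper's body (76 mm by 85 mm) begins 54 mm behind the grasp point. The pads swing forward as they close: fully open they stand 13 mm farther back than shut.
Start: joints at [1.072, 0.308, 1.634, -0, 1.2, -0.07], TCP at [0.26, 0.568, 0.256] pointing down, gripper open.
Joint ranges: [-3.06, 3.06], [-0.79, 1.96], [0.05, 2.63], [-1.19, 4.34], [0.05, 2.64], [-2.94, 2.94]. Speed limits (rad/s): [2.79, 2.79, 3.14, 3.14, 3.14, 3.14].

INTERFACE

Orientations are given as a 3x3 rotation matrix whose columns are the frame's x, y, z axes.
In Python, from rig import manip, vision, job gives the robot as it stands.
- The arm moves only by the tool step_arm, never from a script. Its argument "plan" is a list that holds one entry, the list of rows, each a list of 7 numbers: the opening, from -1 (shut) to 1 (fully open), then the shift along the tool's x, y, z in mm, then the turn, a rotation vector about the tool's x, y, z in degrees. A call has 1 to 8 rows; each row is the pose to reach, as a shift and turn from the pose commanded when the call began, along the tool's axes at that moment; what a row does not reach only later rows make up. A row lasts 1/12 s, in which the tool goes at most 41.7 mm and 7.16 degrees, less where a joint would pass 70% of its speed; a pose out of reach is approached as far as the arm can. A call with a gripper value outside its range is refused whole. The fingers move at their own pace and stop on an object; "force" is the grip in N (left out, the last holds). Time passes only in rows, so rows that repeat a pose let the fingers close. It gives the time, the measured TCP pose, the force, the opening and the grip force at its end, in the units of the state.
- manip.get_obs(): the state, without advancing time (a new reading comes with each control period).
- vision.capture(name): name is "scene" or "top" or "wrist"; returns a dict with "color" (400x640x3 uint8, red, green, blue), "vfov" (degrees; the focal length in pixels is half the picture's height over the tangent of half this angle, whatever the lens; pixels are square), "cx", "cy" (the principal point, pixels), "view" (4x4, takes a point from world to camera coordinates). Camera axes: x right, y down, z forward; pixel columns grow to the right and rows downward; lengths in m; the calibration is good to about 2 mm. A picture is of the moment at which its call begins. There is no depth.
- job.finish_job(): hands the job in; it is judged then, once.
The state is a dict: "t": time; "joints": joint angles; "dq": joint speeds; "joint_efforts": joint torques, N m; "eef_pos": TCP position; "eef_rot": TCP orientation; "wrist_force": force on the tool from outside, world axes, zero at the start; "torque": the same for the moment, N m; "grip_width": finger opening in m; "grasp_force": force on a finger pad.
Only numpy, scipy, OpenCV 4.12 (cv2) and the standard library are available. Lean on these libraries where they do the work, as an engineer would, in place of code of your own. Each camera call takes 0.05 s, during which the arm holds its last target. There are 200 camera calls.

TASK

The conical glass flask is about to go on the extractor: lift its loose white dust cap straight up and off, and set it down, right way up and flat, in the round recess of the square grey cap holder, without dropping it. Leave the flask standing where it is, and leave the straight-sided jar, which wears a similar cap, alone.

Things in the scene. Friction and masses are not known exactly. Their poses are not given: they have to be found in the camera images.
- cap: White plastic dust cap, loose on the neck of the conical flask, round about its own z axis, 52 mm tall. Lower part: a hollow skirt 48 mm across and 22 mm tall, open below (bore 41 mm across, 17 mm deep). On top of it, coaxial, a solid round finger grip 28 mm across and 30 mm tall, i.e. from 22 to 52 mm above the origin: grip it there. Origin: centre of the skirt's lower edge; z up. About 30 g, lifts straight off, 17 mm of overlap with the neck, about 3 mm of play all round.
- flask: Conical clear glass flask, open at the top, 140 mm tall: foot 84 mm across, tapering from 12 mm to 95 mm above the bench to a straight neck 34 mm across. Loose on the bench, about 300 g. Origin: centre of the foot; z up. With the cap on, the cap's origin is 123 mm above this and the cap's top 175 mm.
- holder: Cap holder: square grey plastic block 104 x 104 mm, 22 mm tall, fixed to the bench, with one round recess in the middle of its top, 72 mm across and 12 mm deep (recess floor 10 mm above the bench). Origin: centre of its underside, under the recess; z up, x and y along its sides.
- jar: Bystander: straight-sided clear glass jar 72 mm across, with a tight-fitted white cap of the same shape as the flask's; 145 mm tall in all, about 450 g, loose on the bench. Origin: centre of its underside; z up. To be left alone. Farther out over the bench, more than 70 cm ahead of the robot, stand a beaker 70 mm tall and a low dish, and at the robot's right lies a lab spoon; they have no part in the work.
Not all that is in view belongs to the job. Leave any turquoise look-alike of the holder alone.

How it is judged:
By the outcome, as a careful person would: the job done as asked, in the order asked, and still so for the second after the job is handed in, with the robot touching nothing.
It also fails if it takes over 45 s, if anything falls off the work surface, if the arm or the gripper's body presses on something with over 40 N, if the wrist force passes 120 N, or if a joint passes its speed limit or range.

## Working session

There is one attempt and no reset: what is moved stays moved. The work goes in short steps, Python scripts to look and compute and a tool call to move; the robot and the scene stay as the last step left them, time stands still between calls to the robot, and variables do not carry over. Pictures are saved under pics/ and viewed, at most 10 in all, crops included, and the job is handed in when it is done.

Besides the shell and the picture viewer there is one more tool, called after ">>>" as a command line: name --argument value ..., lists and objects as JSON in quotes. step_arm: Moves the arm, as the interface text tells. Its arguments: {"type":"object","properties":{"plan":{"type":"array"},"force":{"type":"number"}},"required":["plan"]}

```bash
mkdir -p pics; cat > h.py <<'E'
import numpy as np, cv2, pickle
from rig import manip, vision, job
def cap(name,fn):
    c=vision.capture(name); pickle.dump(c,open(f'pics/{fn}.pkl','wb'))
    cv2.imwrite(f'pics/{fn}.png',c['color'][:,:,::-1]); return c
def load(fn): return pickle.load(open(f'pics/{fn}.pkl','rb'))
def K(c):
    f=c['color'].shape[0]/2/np.tan(np.radians(c['vfov'])/2)
    return np.array([[f,0,c['cx']],[0,f,c['cy']],[0,0,1]])
def ray(c,u,v):
    V=np.array(c['view']); R=V[:3,:3]; o=-R.T@V[:3,3]
    d=R.T@np.linalg.inv(K(c))@np.array([u,v,1.]); return o,d/np.linalg.norm(d)
def atz(c,u,v,z):
    o,d=ray(c,u,v); return o+d*(z-o[2])/d[2]
def proj(c,p):
    V=np.array(c['view']); q=K(c)@(V[:3,:3]@np.array(p)+V[:3,3]); return q[:2]/q[2]
E
python3 - <<'E'
from h import *
a=cap('scene','s0');b=cap('top','t0')
for c in(a,b): print(c['vfov'],ray(c,320,200), {k for k in c})
cv2.imwrite('pics/both.png',cv2.resize(np.hstack([a['color'],b['color']]),(800,250))[:,:,::-1])
o=manip.get_obs();print(o['eef_pos'],o['eef_rot'],o['grip_width'],o['t'])
E
```

```text
54.76717265421459 (array([0.75940487, 0.2399679 , 0.64935524]), array([-0.41147297, -0.37494846, -0.83072477])) {'cy', 'vfov', 'color', 'view', 'cx'}
43.25374213254671 (array([ 0.2937838 , -0.00667216,  1.05450777]), array([ 0.18754281, -0.00428096, -0.9822471 ])) {'cy', 'vfov', 'color', 'view', 'cx'}
[0.25953985 0.56778479 0.25513854] [[-9.09460880e-01  4.15788240e-01 -1.02343296e-03]
 [ 4.15789469e-01  9.09458999e-01 -1.85643569e-03]
 [ 1.58886184e-04 -2.11388828e-03 -9.99997753e-01]] 0.08560097313739941 0.1
```

View pics/s0.png

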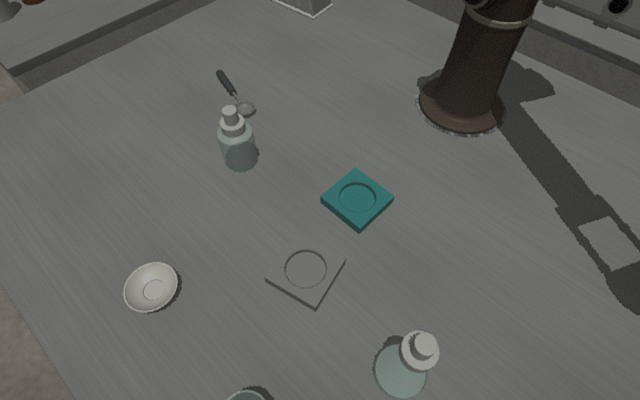

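View pics/t0.png

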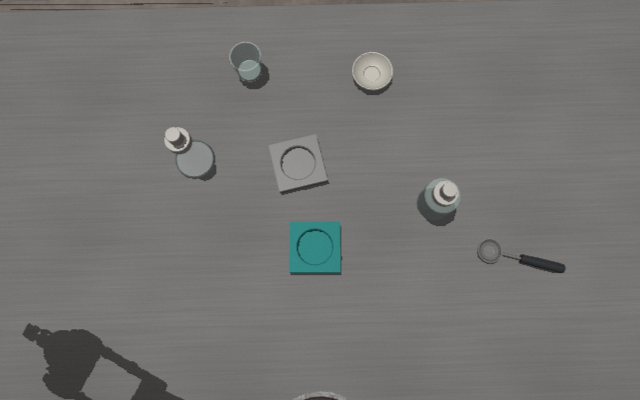

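The scene view has a capped vessel at (425,345) and another at (231,115). In the top view these are at (176,137) and (446,190). The left one (foot at top (195,160)) looks like a cone narrowing to a neck, so it should be the flask. The one at (446,190) looks straight-sided, so it should be the jar. There is a grey holder at top (298,163); the turquoise one at (315,248) is the decoy. I'll confirm with one enlarged crop.

```bash
python3 - <<'E'
from h import *
a=load('s0')['color'];b=load('t0')['color']
z=lambda i,u,v:cv2.resize(i[v:v+75,u:u+100],(400,300),interpolation=cv2.INTER_CUBIC)
m=np.vstack([np.hstack([z(b,140,115),z(b,250,125)]),np.hstack([z(a,360,325),z(a,190,100)])])
m=np.clip(m*1.4,0,255).astype(np.uint8)
cv2.imwrite('pics/m0.png',m[:,:,::-1])
E
```

```text
(no output)
```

View pics/m0.png

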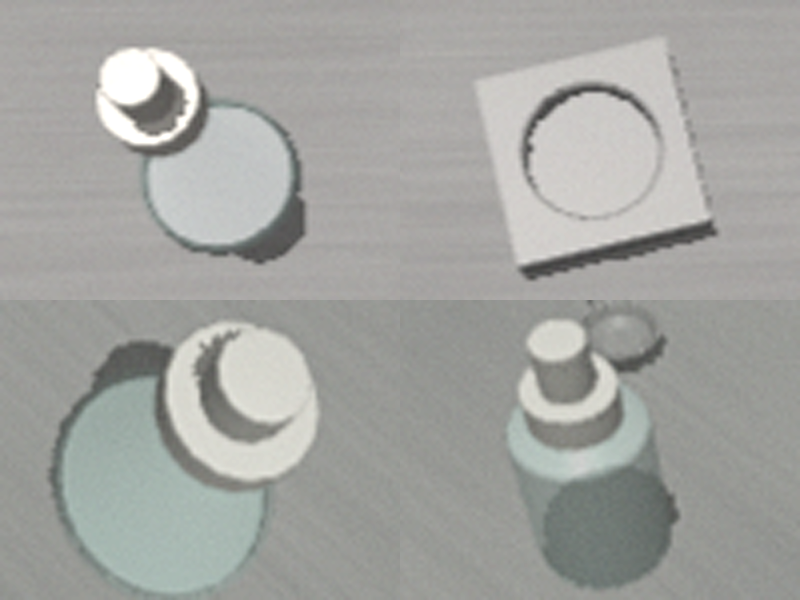

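```bash
python3 - <<'E'
from h import *
t=load('t0');s=load('s0')
f=lambda u,v,x,y:((x+.5)/4-.5+u,(y+.5)/4-.5+v)
print('grip',atz(t,*f(140,115,130,80),.175),atz(s,*f(360,325,265,75),.175))
print('skirt',atz(t,*f(140,115,149,97),.145),atz(s,*f(360,325,242,102),.145))
print('foot',atz(t,*f(140,115,220,175),.008),atz(s,*f(360,325,162,185),.008))
C=np.array([atz(t,*f(250,125,x,y),.022) for x,y in[(75,82),(265,38),(312,222),(122,265)]])
print('hold',C.mean(0),np.linalg.norm(C-np.roll(C,1,0),axis=1))
print('rec',atz(t,*f(250,125,192,152),.022), atz(s,305,268.5,.022))
for c in(t,s): print(proj(c,(C.mean(0)[0],C.mean(0)[1],.022)))
print('jar',atz(t,448,190,.145),atz(s,230,110,.145))
E
```

```text
grip [0.58954928 0.25614841 0.175     ] [0.58730033 0.25718572 0.175     ]
skirt [0.59104499 0.25588034 0.145     ] [0.58814675 0.25768499 0.145     ]
foot [0.59111447 0.25585251 0.008     ] [0.58823181 0.25765801 0.008     ]
hold [0.57316302 0.0334163  0.022     ] [0.10312762 0.1041222  0.10408509 0.10205258]
rec [0.57254273 0.03421349 0.022     ] [0.57179628 0.03637308 0.022     ]
[297.99725084 162.33268372]
[303.24421468 267.94778466]
jar [ 0.48049083 -0.246884    0.145     ] [ 0.47798969 -0.24651468  0.145     ]
```

```bash
cat >> h.py <<'E'
def shift(p,q=None):
    o=manip.get_obs(); R=np.array(o['eef_rot']); return np.round(R.T@(np.array(p)-o['eef_pos'])*1000,1)
E
python3 -c "
from h import *
print(shift((.589,.2568,.25)))"
```

```text
[-428.9 -145.8    5.4]
```

>>> step_arm --plan '[[[1,-38,-13,1,0,0,0],[1,-76,-26,1,0,0,0],[1,-114,-39,2,0,0,0],[1,-152,-52,2,0,0,0],[1,-190,-65,3,0,0,0],[1,-228,-78,3,0,0,0],[1,-266,-91,4,0,0,0],[1,-300,-102,4,0,0,0]]]' --force 30

```text
t: 0.77
eef_pos: [0.4914, 0.3487, 0.2516]
eef_rot: [[-0.909, 0.416, -0.001], [0.416, 0.909, -0.001], [0.0, -0.001, -1.0]]
wrist_force: [0.4, -0.0, 0.8]
grip_width: 0.0854
grasp_force: 0.0
```

```bash
python3 -c "
from h import *
print(shift((.589,.2568,.25)))"
```

```text
[-127.   -42.9    1.6]
```

>>> step_arm --plan '[[[0.6,-38,-13,0,0,0,0],[0.6,-76,-26,1,0,0,0],[0.6,-108,-37,1,0,0,0],[0.6,-128,-43.5,1,0,0,0],[0.6,-128,-43.5,1,0,0,0],[0.6,-128,-43.5,1,0,0,0]]]'

```text
t: 1.27
eef_pos: [0.5889, 0.257, 0.2504]
eef_rot: [[-0.908, 0.418, -0.002], [0.418, 0.908, -0.0], [0.002, -0.001, -1.0]]
wrist_force: [0.6, -0.1, 0.4]
grip_width: 0.0683
grasp_force: 0.0
```

```bash
python3 - <<'E'
from h import *
w=cap('wrist','w0'); print(shift((.589,.2568,.25)),manip.get_obs()['grip_width'])
print(proj(w,(.589,.2568,.175)),proj(w,(.589,.2568,.145)),[K(w)[0,0],np.linalg.inv(w['view'])[:3,3]])
E
```

```text
[-1.3 -0.6  0.5] 0.06817295752990922
[328.54717353 219.23716029] [328.25958068 206.06902427] [np.float64(295.6710796484789), array([0.52342298, 0.28519903, 0.36818302])]
```

View pics/w0.png

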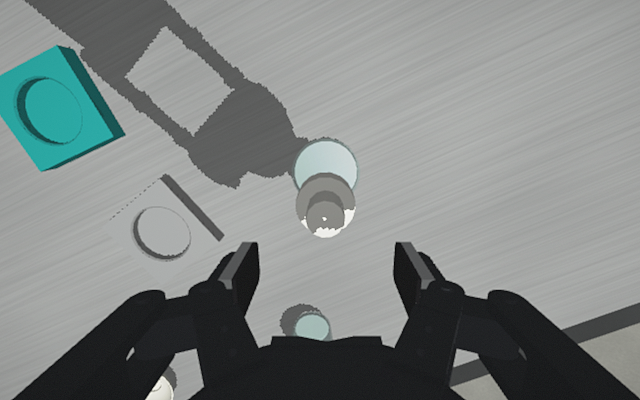

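The wrist view shows the cap grip at (325,217) above the foot at (325,168), nearly centred between the pads (x≈326.5). It sits within 2 mm of the prediction (328,219), so I'll descend.

>>> step_arm --plan '[[[0.4,-1,-1.5,20,0,0,0],[0.4,-1,-1.5,40,0,0,0],[0.4,-1,-1.5,55,0,0,0],[0.4,-1,-1.5,67,0,0,0],[0.4,-1,-1.5,74,0,0,0],[0.4,-1,-1.5,77,0,0,0],[0.4,-1,-1.5,77,0,0,0]]]'

```text
t: 1.9
eef_pos: [0.5882, 0.2569, 0.1737]
eef_rot: [[-0.91, 0.415, -0.001], [0.415, 0.91, -0.0], [0.001, -0.001, -1.0]]
wrist_force: [0.9, -0.4, -0.6]
grip_width: 0.0595
grasp_force: 0.0
```

>>> step_arm --plan '[[[0.1,0,0,0,0,0,0],[-0.1,0,0,0,0,0,0],[-0.2,0,0,0,0,0,0],[-0.3,0,0,0,0,0,0],[-0.4,0,0,0,0,0,0],[-0.6,0,0,0,0,0,0],[-0.8,0,0,0,0,0,0],[-1,0,0,0,0,0,0]]]' --force 30

```text
t: 2.57
eef_pos: [0.5896, 0.2565, 0.1753]
eef_rot: [[-0.909, 0.416, 0.002], [0.416, 0.909, 0.001], [-0.001, 0.001, -1.0]]
wrist_force: [0.2, 0.7, 4.0]
grip_width: 0.027
grasp_force: 29.7
```

>>> step_arm --plan '[[[-1,0,0,0,0,0,0],[-1,0,0,0,0,0,0],[-1,0,0,0,0,0,0]]]'

```text
t: 2.82
eef_pos: [0.5896, 0.2565, 0.1753]
eef_rot: [[-0.909, 0.416, 0.002], [0.416, 0.909, 0.001], [-0.001, 0.001, -1.0]]
wrist_force: [-0.1, -0.6, 5.3]
grip_width: 0.0267
grasp_force: 29.8
```

>>> step_arm --plan '[[[-1,0,0,-2,0,0,0],[-1,0,0,-6,0,0,0],[-1,0,0,-12,0,0,0],[-1,0,0,-20,0,0,0],[-1,0,0,-30,0,0,0],[-1,0,0,-42,0,0,0],[-1,0,0,-54,0,0,0],[-1,0,0,-60,0,0,0]]]'

```text
t: 3.48
eef_pos: [0.5902, 0.2568, 0.2375]
eef_rot: [[-0.909, 0.416, 0.004], [0.416, 0.909, 0.001], [-0.003, 0.003, -1.0]]
wrist_force: [0.6, -0.0, -0.4]
grip_width: 0.0271
grasp_force: 29.5
```

```bash
python3 - <<'E'
from h import *
s=cap('scene','s1');w=cap('wrist','w1');t=cap('top','t1')
z=lambda i,u,v,a=160,b=120:cv2.resize(i[v:v+b,u:u+a],(400,300),interpolation=cv2.INTER_CUBIC)
m=np.vstack([np.hstack([z(s['color'],340,270),z(w['color'],210,130,240,180)]),np.hstack([z(t['color'],120,90),z(s['color'],0,0,640,400)])])
cv2.imwrite('pics/m1.png',m[:,:,::-1])
o=manip.get_obs();print(o['eef_pos'],o['wrist_force'],o['grasp_force'],o['grip_width'],shift((.5725,.0345,.23)))
E
```

```text
[0.58958051 0.25657252 0.23578157] [ 0.58042012 -0.62538549 -1.34598671] 29.53848123550415 0.026957904732485573 [ -76.8 -209.1    5.5]
```

View pics/m1.png

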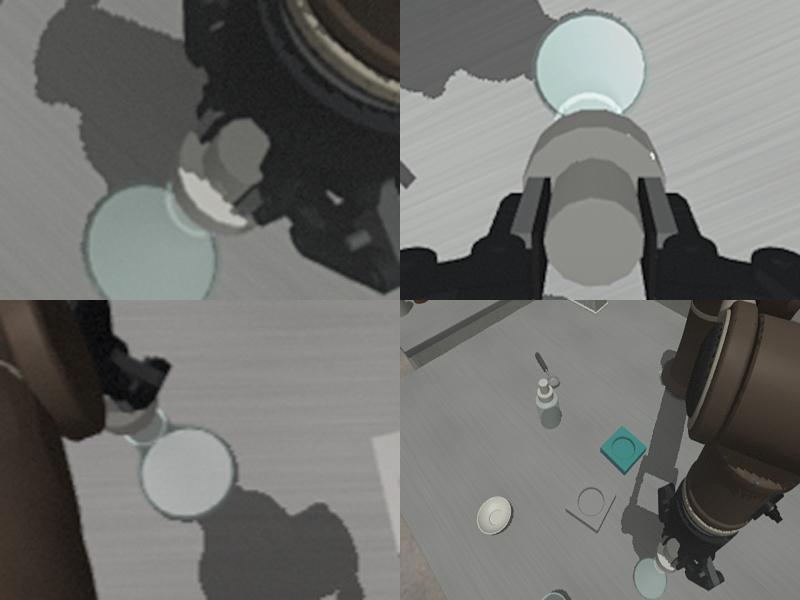

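Top-right panel: the cap is held between the pads, level and clear of the neck. The flask is still standing at its original place in the other panels. Next I'll carry the cap to the holder.

>>> step_arm --plan '[[[-1,-5,-15,0,0,0,0],[-1,-15,-42,0,0,0,0],[-1,-27,-74,0,0,0,0],[-1,-39,-107,0,0,0,0],[-1,-51,-140,0,0,0,0],[-1,-63,-172,0,0,0,0],[-1,-73,-198,0,0,0,0],[-1,-77,-209,0,0,0,0]]]'

```text
t: 4.3
eef_pos: [0.5706, 0.0301, 0.2332]
eef_rot: [[-0.908, 0.419, -0.003], [0.419, 0.908, -0.002], [0.002, -0.003, -1.0]]
wrist_force: [-0.7, -0.4, 0.1]
grip_width: 0.0267
grasp_force: 29.6
```

>>> step_arm --plan '[[[-1,0,0,20,0,0,0],[-1,0,0,45,0,0,0],[-1,0,0,70,0,0,0],[-1,0,0,95,0,0,0],[-1,0,0,115,0,0,0],[-1,0,0,125,0,0,0],[-1,0,0,128,0,0,0],[-1,0,0,128,0,0,0]]]'

```text
t: 4.97
eef_pos: [0.5713, 0.0343, 0.1054]
eef_rot: [[-0.91, 0.416, -0.002], [0.416, 0.91, 0.0], [0.002, -0.001, -1.0]]
wrist_force: [-0.2, -1.2, 0.2]
grip_width: 0.0273
grasp_force: 29.6
```

```bash
python3 - <<'E'
from h import *
s=cap('scene','s2');w=cap('wrist','w2');t=cap('top','t2')
z=lambda i,u,v,a=160,b=120:cv2.resize(i[v:v+b,u:u+a],(400,300),interpolation=cv2.INTER_CUBIC)
m=np.vstack([np.hstack([z(s['color'],230,200),z(w['color'],210,130,240,180)]),np.hstack([z(t['color'],220,90),z(s['color'],0,0,640,400)])])
cv2.imwrite('pics/m2.png',m[:,:,::-1])
o=manip.get_obs();print(o['eef_pos'],o['wrist_force'],o['grasp_force'],o['grip_width'],shift((.5725,.0345,.062)))
E
```

```text
[0.57342669 0.03432587 0.1078268 ] [-0.00165045 -1.19762562 -0.92443325] 29.59603250026703 0.02703801957523735 [ 1.  -0.3 45.8]
```

View pics/m2.png

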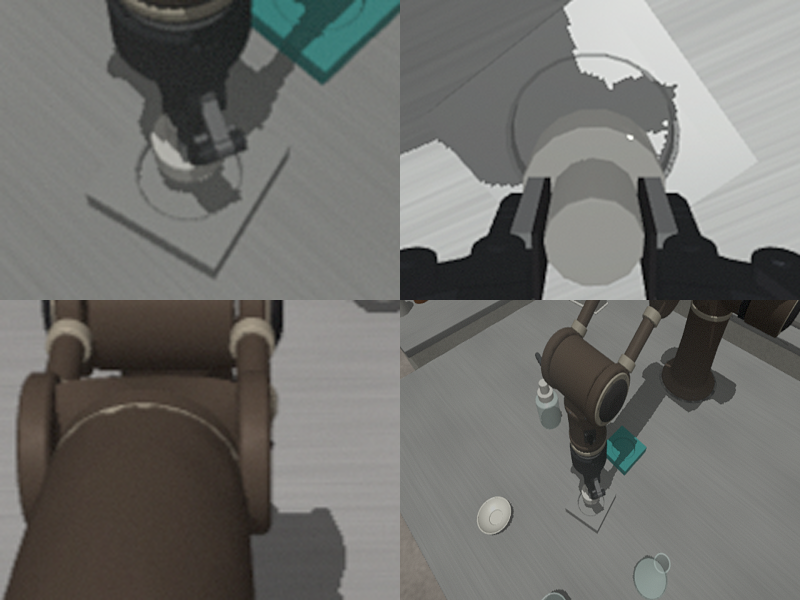

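The wrist view shows the cap (crop x≈595) centred over the recess (x≈594), so I'll lower it until it touches.

>>> step_arm --plan '[[[-1,0,0,14,0,0,0],[-1,0,0,26,0,0,0],[-1,0,0,34,0,0,0],[-1,0,0,38,0,0,0],[-1,0,0,40,0,0,0],[-1,0,0,41,0,0,0],[-1,0,0,41,0,0,0]]]'

```text
t: 5.7
eef_pos: [0.5722, 0.0343, 0.0653]
eef_rot: [[-0.909, 0.416, 0.0], [0.416, 0.909, -0.0], [-0.0, 0.0, -1.0]]
wrist_force: [0.1, 0.3, -0.4]
grip_width: 0.027
grasp_force: 29.6
```

>>> step_arm --plan '[[[-1,0,0,1,0,0,0],[-1,0,0,1.5,0,0,0],[-1,0,0,2,0,0,0],[-1,0,0,2,0,0,0]]]'

```text
t: 6.03
eef_pos: [0.5722, 0.0343, 0.0634]
eef_rot: [[-0.909, 0.416, 0.0], [0.416, 0.909, -0.0], [-0.0, 0.0, -1.0]]
wrist_force: [-0.7, -0.2, 0.5]
grip_width: 0.027
grasp_force: 29.6
```

>>> step_arm --plan '[[[-1,0,0,0.5,0,0,0],[-1,0,0,1,0,0,0],[-1,0,0,1,0,0,0]]]'

```text
t: 6.28
eef_pos: [0.5721, 0.0343, 0.0623]
eef_rot: [[-0.909, 0.416, 0.0], [0.416, 0.909, -0.0], [-0.0, 0.0, -1.0]]
wrist_force: [-0.0, 1.2, 0.3]
grip_width: 0.027
grasp_force: 29.6
```

>>> step_arm --plan '[[[-1,0,0,0.5,0,0,0],[-1,0,0,1,0,0,0],[-1,0,0,1,0,0,0]]]'

```text
t: 6.53
eef_pos: [0.5721, 0.0342, 0.0622]
eef_rot: [[-0.909, 0.416, -0.0], [0.416, 0.909, -0.0], [0.0, -0.0, -1.0]]
wrist_force: [-1.9, -1.0, 6.7]
grip_width: 0.0268
grasp_force: 30.2
```

Contact shows 6.7 N at TCP z = 0.062, as expected for the recess floor. I'll relax slightly and open.

>>> step_arm --plan '[[[-1,0,0,-0.6,0,0,0],[-0.3,0,0,-0.6,0,0,0],[-0.2,0,0,-0.6,0,0,0],[-0.1,0,0,-0.6,0,0,0],[0.1,0,0,-0.6,0,0,0],[0.3,0,0,-0.6,0,0,0],[0.4,0,0,-0.6,0,0,0],[0.4,0,0,-0.6,0,0,0]]]'

```text
t: 7.2
eef_pos: [0.572, 0.0343, 0.0618]
eef_rot: [[-0.909, 0.416, -0.0], [0.416, 0.909, 0.0], [0.0, -0.0, -1.0]]
wrist_force: [0.1, 0.0, -0.4]
grip_width: 0.0597
grasp_force: 0.0
```

>>> step_arm --plan '[[[0.4,0,0,-5,0,0,0],[0.4,0,0,-15,0,0,0],[0.4,0,0,-30,0,0,0],[0.4,0,0,-55,0,0,0],[0.4,0,0,-85,0,0,0],[0.4,0,0,-110,0,0,0],[0.4,0,0,-120,0,0,0],[0.4,0,0,-120,0,0,0]]]'

```text
t: 7.87
eef_pos: [0.5748, 0.0342, 0.1862]
eef_rot: [[-0.909, 0.416, 0.008], [0.416, 0.909, -0.0], [-0.008, 0.003, -1.0]]
wrist_force: [0.4, -0.0, 0.8]
grip_width: 0.0597
grasp_force: 0.0
```

```bash
python3 - <<'E'
from h import *
s=cap('scene','s3');w=cap('wrist','w3')
z=lambda i,u,v,a=160,b=120:cv2.resize(i[v:v+b,u:u+a],(400,300),interpolation=cv2.INTER_CUBIC)
m=np.vstack([np.hstack([z(s['color'],230,200),z(w['color'],210,130,240,180)]),np.hstack([z(s['color'],340,280),z(s['color'],0,0,640,400)])])
cv2.imwrite('pics/m3.png',m[:,:,::-1])
o=manip.get_obs();print(o['t'],o['eef_pos'],o['wrist_force'],o['grip_width'])
E
```

```text
7.9667 [0.57174839 0.0342434  0.18177586] [ 0.55094893  0.84764068 -0.66662278] 0.059514787453800726
```

View pics/m3.png

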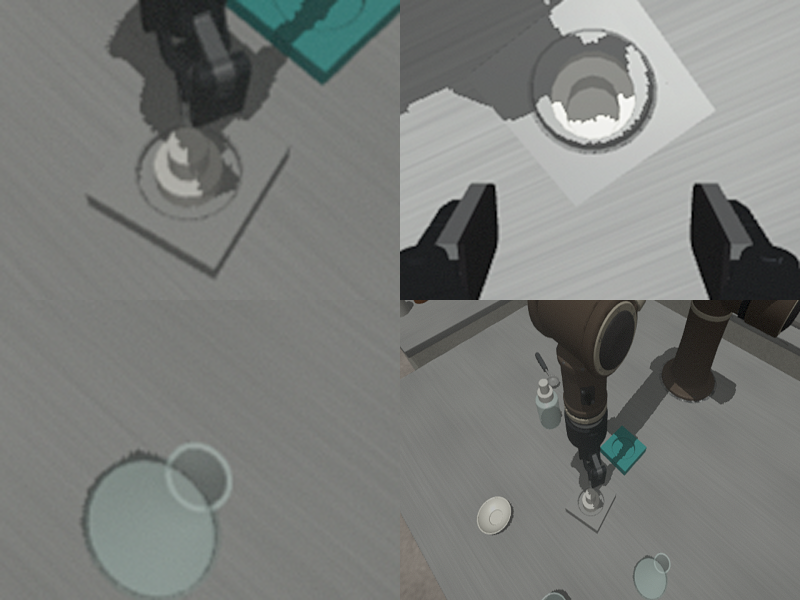

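The cap sits flat and upright in the recess (wrist crop (593,90)). The flask is standing in place and the jar hasn't been touched. The gripper is clear, so I'll hand in.

```bash
python3 -c "
from rig import job
print(job.finish_job())"
```

```text
the job is handed in; nothing more can be done
None
```

The flask's dust cap is sitting upright and flat in the grey holder's recess, the flask is standing where it was, the jar was left alone, and the job was handed in at about 8 s.

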